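Refit the knob of the vibrating plate and hold it down

TASK

Get the bubbles out of the jar of glaze with the black lid: first stand it upright on the rubber top of the vibrating plate, midway between the two buffer posts, and let go of it. Then pick up the black knob that has come off the control box, turn it so that its key-flat matches the flat of the D-shaft, push it fully home on the shaft and press the sprung shaft well down with it. It is a hold-to-run control, so finish while still holding the knob pressed down; leave the white-lidded jar, the timer and the blue tile where they are.

Things in the scene. Friction and masses are not known exactly. Their poses are not given: they have to be found in the camera images.
- jar_black: The jar to be shaken: white round glaze jar with a black screw lid, 62 mm across, 105 mm high, 0.3 kg (may vary by a quarter). Origin at the centre of its underside, z up. The only loose jar with a black lid.
- shaker: The vibrating plate, fixed: grey base, rubber-topped plate 120 mm (x) by 184 mm (y), rubber 30 mm above the work surface. Two black rubber buffer posts, 16 mm across, stand at y = +78 and -78 mm (x = 0) and end 64 mm above the work surface. Origin under its centre on the work surface.
- plate_mid (a point): Point on the rubber top midway between the two buffer posts, 30 mm above the work surface; its y axis points along the line of the posts.
- knob: Loose black knob, 40 g, on its underside; origin there, on the bore axis. Skirt 44 mm across, 16 mm high; on top a bar grip 12 mm wide (y), 40 mm long (x), 16 to 38 mm above the underside: pinch it across. Blind D-bore 14 mm deep in the underside, 17.6 mm across, its flat 4.3 mm from the axis on the +x side; a white pointer line on the bar's top and end marks that side.
- knob_pointer (a point): Pointer end of the knob's bar, 20 mm along the knob's +x from its axis and 20 mm above its underside.
- control_box: Blue control box with a dark metal panel on top, fixed: 100 mm (x) by 90 mm (y), panel 50 mm above the work surface. The D-shaft stands upright at its centre; a long white mark on the panel shows which way the shaft's flat faces (the box's +x). Origin under its centre on the work surface. Keep clear of the wire rack behind (x over 0.67) and the open drawer at the right.
- shaft_tip (a point): Centre of the tip of the steel D-shaft, 74 mm above the work surface when not pressed; z up, x to the side of the flat. Shaft 16 mm across, flat 3.5 mm from the axis, top 2.5 mm tapered; it does not turn. The knob fits only with its flat facing the same way, within about 0.2 rad. With the knob fully home the tip is 14 mm above the knob's underside.
- shaft (a joint): Downward travel of the sprung shaft in m: 0 = up, 0.005 = pressed to the stop. It begins to move at about 4 N and takes 8 N at the stop; it springs up when not pressed. It counts as pressed well down from 0.003.
- jar_white: Bystander: white round glaze jar with a white lid, 62 mm across, 98 mm high; origin under its centre.
- kiln_timer: Bystander: white wind-up timer, 62 x 68 x 62 mm; origin under its centre.
- blue_tile: Bystander: round dark blue test tile, 44 mm across, 8 mm thick; origin under its centre.
Things that resemble listed ones, but are neither listed nor needed, are in the scene too. What is shaped like the jar_black but red is not meant.

How it is judged:
By the outcome, as a careful person would: the job done as asked, in the order asked, and still so for the second after the job is handed in, while the arm keeps its last pose, push and grip.
It also fails if it takes over 58 s, if anything falls off the work surface, if the arm or the gripper's body presses on something with over 40 N, if the wrist force passes 120 N, or if a joint passes its speed limit or range.

ROBOT

A 6-joint arm with a two-finger parallel gripper is mounted at the origin on a cart in front of the work surface, level with it; the furniture and walls round the work are solid. World frame = base frame: x ahead of the robot, y to its left, z up, the work surface at z = 0. Lengths are in m, angles in rad, forces in N, time in s.
With the tool pointing down it reaches from about 0.375 to 0.975 m from the base axis. Payload 3.8 kg.
Tool frame: the origin (TCP) lies on the centre line of the jaws, within the pads' length; the fingertips stand 14 mm ahead of it and the grasp point (between the pads) lies 5 mm behind it; z points along the fingers, y is the line along which they close (so a half turn about z gives the same grasp; the last joint's range is limited). The gripper opens to 88 mm and grips with 3 to 60 N. Pads are 18 mm wide; open, the fingers measure 123 mm over their backs; the gripper's body (75 mm by 187 mm) begins 45 mm behind the grasp point.
Start: joints at [-1.344, 0.264, 1.604, -0, 1.274, -0.037], TCP at [0.176, -0.652, 0.253] pointing down, gripper open.
Joint ranges: [-2.63, 2.63], [-0.94, 2.18], [0.31, 2.57], [-1.31, 4.45], [0, 2.66], [-2.55, 2.55]. Speed limits (rad/s): [2.57, 2.57, 3.14, 3.14, 3.14, 3.14].

INTERFACE

Orientations are given as a rotation vector (axis times angle).
In Python, from rig import r gives the robot as it stands.
- The arm moves only by the tool arm_command, never from a script. Its argument "commands" is one flat list of numbers, 7 for each row, row after row: the shift along the tool's x, y, z in cm, then the turn, a rotation vector about the tool's x, y, z in units of 6 degrees (1.0 is 6 degrees), then the closure, from 0 (fully open) to 1 (shut). A call has 1 to 12 rows; each row shifts and turns the commanded pose from where the row before left it, along the tool's axes as they then stand; what a row does not reach is not made up. A row lasts 1/12 s, in which the tool goes at most 41.7 mm and 7.16 degrees, less where a joint would pass 70% of its speed; a pose out of reach is approached as far as the arm can. A call is refused whole if a number of a shift passes 4.17 or a number of a turn 1, either way. A call with a gripper value outside its range is refused whole. The fingers move at their own pace and stop on an object; "grip_force" is the grip in N (left out, the last holds). Time passes only in rows, so rows that do not move let the fingers close. It gives the time, the measured TCP pose, the force, the opening and the grip force at its end, in the units of the state.
- r.state(): the state, without advancing time (a new reading comes with each control period).
- r.get_image(name): name is "scene" or "top" or "wrist"; returns the picture (400x640x3 uint8, red, green, blue); there is no depth.
- r.calibration(name): a dict with "K" (3x3 intrinsics, pixels), "R" (3x3) and "t" (3): a world point X has camera coordinates R X + t. Camera axes: x right, y down, z forward; pixel columns grow to the right and rows downward; lengths in m; the calibration is good to about 2 mm. A picture is of the moment at which its call begins: read the wrist's pose just before it. calibration takes no time and is no camera call; for the wrist camera it gives the pose at the moment of the call.
- r.hand_in(): hands the job in; it is judged then, once.
Trained networks look in the newest picture that a camera, given by its name, has taken for a name from the list of things; names that differ only in an ending like _2 or _b are one class to them, and where a whole thing is asked for, a point or a joint stands for the part that bears it (a point fixed in the world has none). Each returns a list of dicts, best first, with "score" (0 to 1); they miss things now and then, are a little off and sometimes report something else, mostly with a low value. They report only what shows in the picture. A call takes as long as a camera call. They do not tell look-alikes from the thing itself.
- r.masks_of(query, camera): "mask" (400x640 bool, what is visible of it) and "point" ([row, column] as shares, 0 to 1, of the picture: columns of its width, rows of its height, amid what is visible of it).
- r.pinpoint(query, camera): "point" ([row, column] as shares, 0 to 1, of the picture: columns of its width, rows of its height: a listed point, or the origin of a listed thing).
The state is a dict: "clock": time; "joints": joint angles; "joint_vel": joint speeds; "effort": joint torques, N m; "tool_pos": TCP position; "eef_rot": TCP orientation; "force": force on the tool from outside, world axes, zero at the start; "torque": the same for the moment, N m; "gripper_width": opening from 0.0 (shut) to 1.0 (fully open); "gripper_force": force on a finger pad.
Only numpy, scipy, OpenCV 4.12 (cv2) and the standard library are available. Lean on these libraries where they do the work, as an engineer would, in place of code of your own. Each camera call takes 0.05 s, during which the arm holds its last target. There are 200 camera calls.

## Working session

There is one attempt and no reset: what is moved stays moved. The work goes in short steps, Python scripts to look and compute and a tool call to move; the robot and the scene stay as the last step left them, time stands still between calls to the robot, and variables do not carry over. Pictures are saved under pics/ and viewed, at most 10 in all, crops included, and the job is handed in when it is done.

Besides the shell and the picture viewer there is one more tool, called after "Emit:" by a JSON object that holds its "op" and its "data". arm_command: Moves the arm, as the interface text tells. Its arguments: {"type":"object","properties":{"commands":{"type":"array"},"grip_force":{"type":"number"}},"required":["commands"]}

```bash
mkdir -p pics; ls; python3 - <<'E'
from rig import r
import cv2
for n in ("scene","top"):
    im=r.get_image(n); cv2.imwrite(f"pics/{n}0.png",im[:,:,::-1])
    c=r.calibration(n); print(n,c)
    for q in ("jar_black","shaker","plate_mid","knob","knob_pointer","control_box","shaft_tip","jar_white","kiln_timer","blue_tile"):
        print(q,[(round(d["point"][1]*640,1),round(d["point"][0]*400,1),round(d["score"],2)) for d in r.pinpoint(q,n)][:4])
s=r.state();print(s)
E
```

```text
pics
scene {'K': array([[413.925934  ,   0.        , 317.97403287],
       [  0.        , 413.925934  , 198.78500141],
       [  0.        ,   0.        ,   1.        ]]), 'R': array([[ 0.60580182, -0.79560039, -0.00491758],
       [-0.40389177, -0.30220232, -0.86344959],
       [ 0.68547472,  0.52506551, -0.50441116]]), 't': array([-0.29977766,  0.26491045,  0.85350333])}
jar_black [(300.4, 189.8, 0.61), (290.0, 236.9, 0.57)]
shaker [(270.1, 201.8, 0.97)]
plate_mid [(266.2, 190.7, 0.66), (269.7, 201.0, 0.23)]
knob [(266.0, 193.9, 0.63), (364.2, 263.0, 0.48), (366.7, 250.3, 0.32)]
knob_pointer [(367.5, 252.5, 0.62)]
control_box [(334.8, 224.1, 0.57)]
shaft_tip [(337.7, 200.6, 0.45)]
jar_white [(229.7, 181.3, 0.47), (366.1, 252.9, 0.26)]
kiln_timer [(401.0, 228.0, 0.69)]
blue_tile [(421.3, 284.9, 0.6)]
top {'K': array([[415.23712756,   0.        , 326.27167361],
       [  0.        , 415.23712756, 200.94392337],
       [  0.        ,   0.        ,   1.        ]]), 'R': array([[ 0.00570666, -0.99997087, -0.00506845],
       [-0.98605234, -0.00478398, -0.16636676],
       [ 0.16633767, 
[... 498 characters left out ...]
.6, 235.0, 0.65)]
{'clock': 1.1, 'joints': array([-1.34387394e+00,  2.63889574e-01,  1.60400862e+00, -2.53168040e-05,
        1.27370892e+00, -3.69056775e-02]), 'joint_vel': array([ 0.00193706,  0.00072302,  0.00205324,  0.00076615, -0.00032556,
       -0.00129646]), 'effort': array([ 2.49047735e-04, -5.02067149e+01, -3.57267451e+01,  7.30149890e-02,
        1.84789114e-02, -6.50660326e-06]), 'tool_pos': array([ 0.17600926, -0.65163555,  0.25270809]), 'eef_rot': array([-3.11428483e+00, -4.13229236e-01,  4.00086961e-05]), 'force': array([-0.22898584, -0.41755503, -0.40230879]), 'torque': array([-0.01729917,  0.00279987,  0.04752942]), 'gripper_force': 0.0, 'gripper_width': 0.9972196301158093}
```

```bash
python3 - <<'E'
import cv2
a=cv2.imread("pics/top0.png")[120:300,140:500];cv2.imwrite("pics/top0c.png",cv2.resize(a,(800,400),interpolation=3))
a=cv2.imread("pics/scene0.png")[120:320,180:460];cv2.imwrite("pics/scene0c.png",cv2.resize(a,(800,571),interpolation=3))
E
```

```text
(no output)
```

View pics/top0c.png

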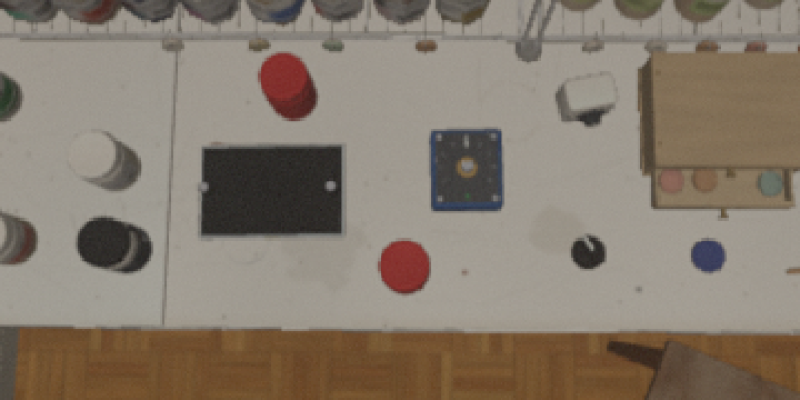

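View pics/scene0c.png

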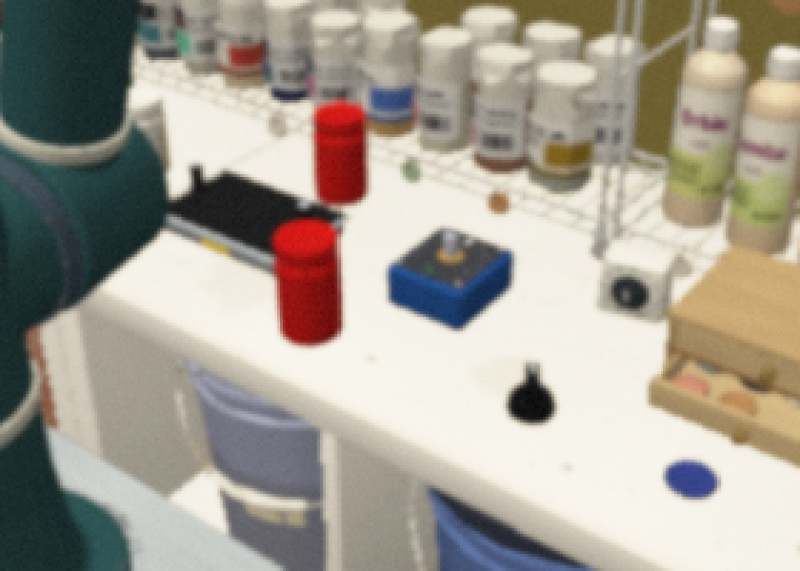

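The top view shows the black-lidded jar at about (186,229) px with its base at (198,231). The white jar is right behind it and both lookalike red jars are in the middle. The knob is at (404,233) with its pointer up and slightly left. The shaft is at (350,195) with its mark pointing up (+x).

```bash
cat > h.py <<'E'
import numpy as np, cv2
from rig import r
from scipy.spatial.transform import Rotation as Ro
def w(cal,u,v,z):
    d=cal["R"].T@np.linalg.solve(cal["K"],[u,v,1]); c=-cal["R"].T@cal["t"]
    return c+d*(z-c[2])/d[2]
def px(cal,X):
    p=cal["K"]@(cal["R"]@np.array(X)+cal["t"]); return p[:2]/p[2]
def tool(s=None):
    s=s or r.state(); return np.array(s["tool_pos"]),Ro.from_rotvec(s["eef_rot"])
E
python3 - <<'E'
from h import *
np.set_printoptions(precision=4,suppress=True)
c=r.calibration("top"); s=r.calibration("scene")
P=lambda n,cal,u,v,z:print(n,w(cal,u,v,z))
P("jar lid",c,186.4,229.4,.105);P("jar base",c,197.8,231.2,0)
P("white base",c,193.2,193.7,0);P("white lid",c,184,189.7,.098)
P("left jar lid",c,144,226,.1)
P("postL",c,231.4,204.2,.064);P("postR",c,289,203.3,.064);P("plate",c,263.8,203.5,.03);P("plate_s",s,266.2,190.7,.03)
for u,v in((203,147),(344,146),(345,234),(200,236)):P("corner",c,140+u*.45,120+v*.45,.03)
P("shaft",c,350.6,196.9,.074);P("shaft crop",c,140+467*.45,120+166*.45,.074);P("shaft_s",s,337.7,200.6,.074);P("box",c,349.5,198.7,0)
for u,v in((431,130),(501,130),(502,209),(431,209)):P("boxc",c,140+u*.45,120+v*.45,.05)
P("mark",c,140+466*.45,120+141*.45,.05)
P("knob",c,401.6,237.1,0);P("ptr",c,400.1,227.6,.02);P("ptr_s",s,367.5,252.5,.02);P("knob_s",s,364.2,263,0)
P("red1base",c,321.8,244.7,0);P("red2base",c,273.6,162.6,0);P("timer",c,403.7,169.6,0)
t,R=tool();print(t,R.as_matrix())
E
```

```text
jar lid [0.4138 0.3729 0.105 ]
jar base [0.419  0.3763 0.    ]
white base [0.5273 0.3958 0.    ]
white lid [0.5198 0.3882 0.098 ]
left jar lid [0.4225 0.4858 0.1   ]
postL [0.4869 0.2689 0.064 ]
postR [0.4902 0.1126 0.064 ]
plate [0.4948 0.1864 0.03  ]
plate_s [0.4998 0.2063 0.03  ]
corner [0.5438 0.2794 0.03  ]
corner [0.546  0.1006 0.03  ]
corner [0.434  0.0973 0.03  ]
corner [0.4306 0.2782 0.03  ]
shaft [ 0.5068 -0.054   0.074 ]
shaft crop [ 0.5128 -0.0529  0.074 ]
shaft_s [ 0.5217 -0.0488  0.074 ]
box [ 0.5148 -0.0548  0.    ]
boxc [ 0.5627 -0.0094  0.05  ]
boxc [ 0.5631 -0.0967  0.05  ]
boxc [ 0.4637 -0.0969  0.05  ]
boxc [ 0.4633 -0.0096  0.05  ]
mark [ 0.5489 -0.053   0.05  ]
knob [ 0.4053 -0.2016  0.    ]
ptr [ 0.4302 -0.1946  0.02  ]
ptr_s [ 0.4328 -0.2028  0.02  ]
knob_s [ 0.4144 -0.2058  0.    ]
red1base [0.3827 0.0238 0.    ]
red2base [0.6207 0.1662 0.    ]
timer [ 0.6014 -0.2125  0.    ]
[ 0.176  -0.6516  0.2527] [[ 0.9654  0.2608 -0.    ]
 [ 0.2608 -0.9654  0.    ]
 [-0.     -0.     -1.    ]]
```

Emit:
{"op": "arm_command", "data": {"commands": [1.87,-3.6,0,0,0,0.84,0,1.87,-3.6,0,0,0,0.84,0,1.87,-3.6,0,0,0,0.84,0,1.87,-3.6,0,0,0,0,0,1.87,-3.6,0,0,0,0,0,1.87,-3.6,0,0,0,0,0,1.87,-3.6,0,0,0,0,0,1.87,-3.6,0,0,0,0,0,1.87,-3.6,0,0,0,0,0,1.87,-3.6,0,0,0,0,0,1.6,-3,0,0,0,0,0,0,0,0,0,0,0,0]}}

```text
clock: 2.1
tool_pos: [0.3611, -0.2492, 0.253]
eef_rot: [-3.14, -0.008, -0.003]
force: [-0.0, 0.1, 0.0]
gripper_width: 1.001
gripper_force: 0.0
```

```bash
python3 - <<'E'
from h import *
np.set_printoptions(precision=4,suppress=True)
c=r.calibration("wrist"); im=r.get_image("wrist"); cv2.imwrite("pics/w1.png",im[:,:,::-1])
print(tool()[0],tool()[1].as_matrix(),-c["R"].T@c["t"],c["R"],c["K"])
for q,z in(("knob",0),("knob_pointer",.02),("shaft_tip",.074)):
    for d in r.pinpoint(q,"wrist"):
        u,v=d["point"][1]*640,d["point"][0]*400; print(q,u,v,d["score"],w(c,u,v,z))
E
```

```text
[ 0.3603 -0.2514  0.253 ] [[ 1.      0.0053  0.0009]
 [ 0.0053 -1.     -0.0002]
 [ 0.0009  0.0002 -1.    ]] [ 0.4441 -0.2487  0.3849] [[ 0.0056 -1.     -0.0023]
 [-0.9485 -0.0061  0.3167]
 [-0.3167  0.0004 -0.9485]] [[343.7486   0.     325.9816]
 [  0.     343.7486 195.0877]
 [  0.       0.       1.    ]]
knob 287.616 109.68 0.67 [ 0.4135 -0.2061  0.    ]
knob_pointer 275.904 93.8 0.64 [ 0.4308 -0.1969  0.02  ]
```

View pics/w1.png

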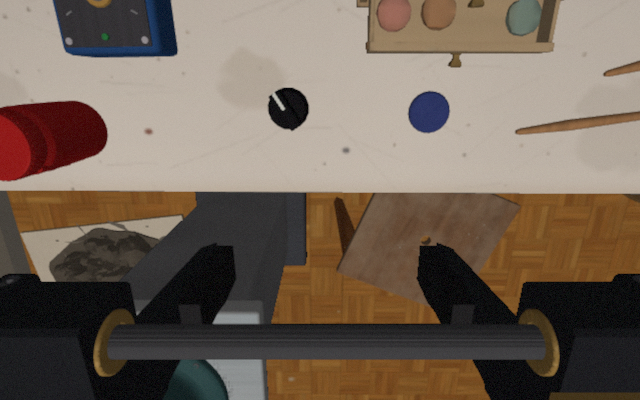

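The wrist view shows the knob at (288,109) px. Its pointer line runs to the upper left, a yaw of about 30°. Next I go over the plate.

Emit:
{"op": "arm_command", "data": {"commands": [1,-3.8,0,0,0,0,0,1,-3.8,0,0,0,0,0,1,-3.8,0,0,0,0,0,1,-3.8,0,0,0,0,0,1,-3.8,0,0,0,0,0,0.5,-3.8,0,0,0,0,0,0.5,-3.8,0,0,0,0,0,0,-4,0,0,0,0,0,0,-4,0,0,0,0,0,0,-4,0,0,0,0,0,0,-4,0,0,0,0,0,0,-2,0,0,0,0,0]}}

```text
clock: 3.3
tool_pos: [0.4199, 0.1944, 0.2529]
eef_rot: [-3.14, 0.001, -0.001]
force: [0.8, 0.5, 0.3]
gripper_width: 1.0
gripper_force: 0.0
```

```bash
python3 - <<'E'
from h import *
np.set_printoptions(precision=4,suppress=True)
s=r.state(); print(s["joint_vel"])
r.get_image("wrist")
c=r.calibration("wrist"); im=r.get_image("wrist"); cv2.imwrite("pics/w2.png",im[:,:,::-1])
print(tool()[0],tool()[1].as_rotvec(),r.state()["joints"])
for q,z in(("shaker",0),("plate_mid",.03),("jar_black",0),("jar_white",0),("shaft_tip",.074)):
    for d in r.pinpoint(q,"wrist"):
        u,v=d["point"][1]*640,d["point"][0]*400; print(q,u,v,d["score"],w(c,u,v,z))
np.savez("w2.npz",**c)
E
```

```text
[ 0.4532  0.1921 -0.1596 -0.0392 -0.0158  0.4361]
[0.42   0.1936 0.2527] [-3.1412 -0.0025  0.0002] [ 0.3777 -0.1475  2.0381  0.0005  1.251   1.9468]
shaker 327.68 95.19999999999999 0.56 [0.4875 0.1953 0.    ]
plate_mid 327.87199999999996 95.08 0.71 [0.4889 0.1952 0.03  ]
jar_black 167.68 158.07999999999998 0.77 [0.4184 0.3777 0.    ]
jar_black 474.368 179.48 0.6 [0.3936 0.0248 0.    ]
jar_white 130.304 64.72 0.65 [0.5181 0.4024 0.    ]
shaft_tip 623.4879999999999 63.2 0.66 [ 0.5167 -0.0536  0.074 ]
```

View pics/w2.png

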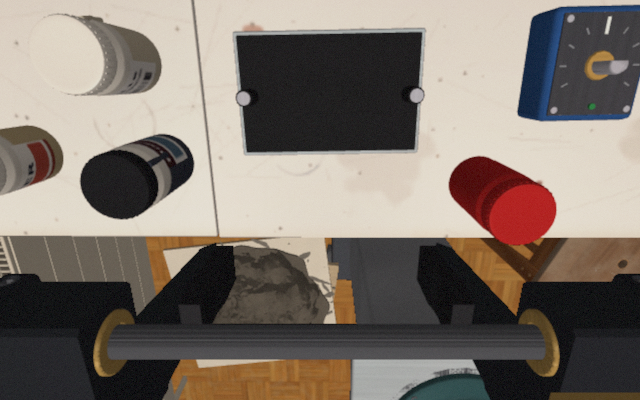

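```bash
python3 - <<'E'
from h import *
np.set_printoptions(precision=4,suppress=True)
c=np.load("w2.npz")
a,b=w(c,244,98,.064),w(c,416.5,95.5,.064);print("posts",a,b,(a+b)/2,np.degrees(np.arctan2(*(a-b)[:2])))
for u,v in((234,32),(424.5,29.5),(416.5,153),(244.5,153.5)):print(w(c,u,v,.03))
print("lid",w(c,122,182,.105),"mark",w(c,609,17,.05),w(c,607,33,.05),"red",w(c,518,210,.105),"left",w(c,5,160,.105))
E
```

```text
posts [0.4877 0.2707 0.064 ] [0.49   0.1158 0.064 ] [0.4888 0.1933 0.064 ] -0.848508683212703
[0.5457 0.2835 0.03  ]
[0.5479 0.1049 0.03  ]
[0.4308 0.1025 0.03  ]
[0.43   0.2823 0.03  ]
lid [0.4209 0.3699 0.105 ] mark [ 0.5554 -0.0499  0.05  ] [ 0.5426 -0.0515  0.05  ] red [0.3961 0.0299 0.105 ] left [0.4398 0.4639 0.105 ]
```

Emit:
{"op": "arm_command", "data": {"commands": [0,-3.6,0,0,0,0,0,0,-3.6,0,0,0,0,0,0,-3.6,0,0,0,0,0,0,-3.6,0,0,0,0,0,0,-3.7,0,0,0,0,0,0,0,1,0,0,-0.94,0,0,0,1,0,0,-0.94,0,0,0,1,0,0,-0.94,0,0,0,1,0,0,-0.94,0,0,0,1,0,0,-0.94,0,0,0,1,0,0,-0.94,0,0,0,1,0,0,-0.94,0]}}

```text
clock: 4.65
tool_pos: [0.4202, 0.3716, 0.1823]
eef_rot: [2.956, 1.064, 0.0]
force: [-0.4, -0.3, 0.3]
gripper_width: 1.001
gripper_force: 0.0
```

Emit:
{"op": "arm_command", "data": {"commands": [0,0,1,0,0,-0.94,0,0,0,0,0,0,0,0,0,0,0,0,0,0,0]}}

```text
clock: 4.9
tool_pos: [0.4196, 0.3716, 0.1722]
eef_rot: [2.904, 1.198, -0.002]
force: [0.0, 0.5, 0.1]
gripper_width: 1.001
gripper_force: 0.0
```

```bash
python3 - <<'E'
from h import *
np.set_printoptions(precision=4,suppress=True)
c=r.calibration("wrist"); im=r.get_image("wrist"); cv2.imwrite("pics/w3.png",im[:,:,::-1])
t,R=tool();print(t,R.as_matrix(),r.state()["joints"])
for q,z in(("jar_black",0),("jar_white",0)):
    for d in r.pinpoint(q,"wrist"):
        u,v=d["point"][1]*640,d["point"][0]*400; X=w(c,u,v,z);print(q,u,v,d["score"],X,R.inv().apply(X-t))
for d in r.masks_of("jar_black","wrist"):
    m=d["mask"];ys,xs=m.nonzero();print(d["score"],xs.min(),xs.max(),ys.min(),ys.max())
np.savez("w3.npz",**c)
E
```

```text
[0.4199 0.3722 0.173 ] [[ 0.7088  0.7054  0.0001]
 [ 0.7054 -0.7088 -0.0001]
 [-0.      0.0002 -1.    ]] [ 0.681   0.1141  1.9338 -0.0002  1.0938  1.4689]
jar_black 319.168 169.68 0.76 [0.419  0.3801 0.    ] [ 0.0049 -0.0062  0.173 ]
jar_black 631.872 173.92000000000002 0.65 [0.6177 0.1747 0.    ] [0.0009 0.2795 0.173 ]
jar_white 386.17600000000004 70.08 0.77 [0.5191 0.4003 0.    ] [0.0901 0.05   0.173 ]
0.8 267 362 141 259
0.56 599 639 145 219
```

View pics/w3.png

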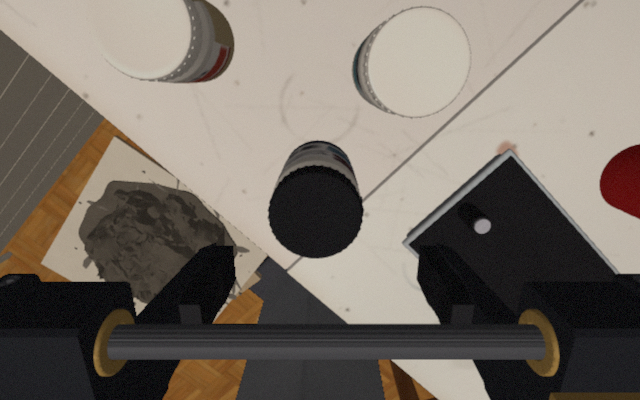

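The jar is straight between the fingers: its lid is centred at (316,212) px, both neighbours are clear. I descend and grip.

Emit:
{"op": "arm_command", "data": {"commands": [0.5,-0.5,2.5,0,0,0,0,0,0,2.5,0,0,0,0,0,0,2.5,0,0,0,0,0,0,2.3,0,0,0,0,0,0,0.5,0,0,0,0,0,0,0,0,0,0,0.6,0,0,0,0,0,0,1,0,0,0,0,0,0,1,0,0,0,0,0,0,1,0,0,0,0,0,0,1,0,0,0,0,0,0,1], "grip_force": 22}}

```text
clock: 6.02
tool_pos: [0.4205, 0.3814, 0.0718]
eef_rot: [-2.9, -1.204, -0.006]
force: [-0.5, 0.6, 5.8]
gripper_width: 0.72
gripper_force: 20.8
```

Emit:
{"op": "arm_command", "data": {"commands": [0,0,0,0,0,0,1,0,0,0,0,0,0,1,0,0,-0.5,0,0,0,1]}}

```text
clock: 6.27
tool_pos: [0.4191, 0.3802, 0.0749]
eef_rot: [-2.901, -1.205, 0.0]
force: [-1.0, -0.4, -3.0]
gripper_width: 0.717
gripper_force: 21.0
```

Emit:
{"op": "arm_command", "data": {"commands": [0,0,-3,0,0,0,1,0,0,-3,0,0,0,1,0,0,-3,0,0,0,1,-0.6,1.4,0,0,0,0,1,-1.2,2.6,0,0,0,0,1,-1.4,3.1,0,0,0,0,1,-1.4,3.1,0,0,0,0,1,-1.4,3.1,0,0,0,0,1,-1.4,3.1,0,0,0,0,1,-0.8,1.7,0,0,0,0,1,0,0,0,0,0,0,1,0,0,0,0,0,0,1]}}

```text
clock: 7.27
tool_pos: [0.4892, 0.1934, 0.1643]
eef_rot: [-2.902, -1.201, 0.002]
force: [-1.2, -0.2, -2.9]
gripper_width: 0.717
gripper_force: 21.0
```

```bash
python3 - <<'E'
from h import *
np.set_printoptions(precision=4,suppress=True)
s=r.state();print(s["force"],s["torque"],s["gripper_width"])
t,R=tool(s);print(t,R.as_matrix())
for n in ("top","wrist"):
    c=r.calibration(n); im=r.get_image(n); cv2.imwrite(f"pics/p_{n}.png",im[:,:,::-1])
    for q in("jar_black","plate_mid"):
        for d in r.pinpoint(q,n):
            u,v=d["point"][1]*640,d["point"][0]*400; print(n,q,u,v,d["score"],w(c,u,v,t[2]-.0705 if q[0]=="j" else .03))
a=cv2.imread("pics/p_top.png")[140:260,200:380];b=cv2.imread("pics/p_wrist.png")
cv2.imwrite("pics/p.png",np.hstack([cv2.resize(a,(400,267),interpolation=3),cv2.resize(b,(400,267))]))
np.savez("p.npz",**c)
E
```

```text
[-1.1888 -0.233  -2.9149] [ 0.026  -0.0391  0.0105] 0.7165746467444577
[0.4892 0.1934 0.1643] [[ 0.7076  0.7066 -0.0013]
 [ 0.7066 -0.7076 -0.0001]
 [-0.001  -0.0009 -1.    ]]
top jar_black 271.168 164.6 0.81 [0.5903 0.1597 0.0938]
top jar_black 259.52000000000004 202.8 0.62 [0.4863 0.1876 0.0938]
top jar_black 324.22400000000005 242.72 0.56 [0.382  0.016  0.0938]
top plate_mid 264.512 203.52 0.63 [0.4947 0.1844 0.03  ]
wrist jar_black 322.624 223.32 0.73 [0.4848 0.1942 0.0938]
wrist jar_black 456.128 91.28 0.71 [0.5953 0.1983 0.0938]
wrist plate_mid 327.296 185.20000000000002 0.7 [0.4913 0.1963 0.03  ]
```

View pics/p.png

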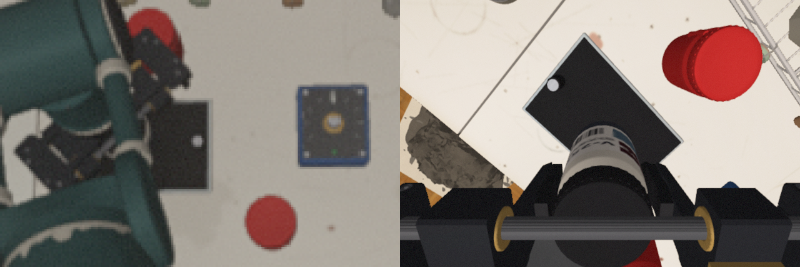

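Emit:
{"op": "arm_command", "data": {"commands": [0.25,0.2,2,0,0,0,1,0,0,2,0,0,0,1,0,0,1.2,0,0,0,1,0,0,0.5,0,0,0,1,0,0,0.3,0,0,0,1,0,0,0,0,0,0,1,0,0,0,0,0,0,1]}}

```text
clock: 8.15
tool_pos: [0.4933, 0.1951, 0.1054]
eef_rot: [2.901, 1.205, 0.002]
force: [-0.0, -1.4, -2.6]
gripper_width: 0.713
gripper_force: 21.0
```

Emit:
{"op": "arm_command", "data": {"commands": [0,0,0.2,0,0,0,1,0,0,0,0,0,0,1]}}

```text
clock: 8.32
tool_pos: [0.4934, 0.195, 0.1034]
eef_rot: [2.901, 1.205, 0.002]
force: [-1.0, 0.2, -2.2]
gripper_width: 0.715
gripper_force: 21.0
```

Emit:
{"op": "arm_command", "data": {"commands": [0,0,0.1,0,0,0,1,0,0,0.1,0,0,0,1,0,0,0,0,0,0,1]}}

```text
clock: 8.57
tool_pos: [0.4933, 0.1949, 0.1019]
eef_rot: [2.901, 1.205, 0.002]
force: [-2.3, -1.3, 3.7]
gripper_width: 0.716
gripper_force: 20.8
```

Emit:
{"op": "arm_command", "data": {"commands": [0,0,0.1,0,0,0,1,0,0,0,0,0,0,1]}}

```text
clock: 8.73
tool_pos: [0.4934, 0.195, 0.1018]
eef_rot: [-2.901, -1.205, -0.002]
force: [-5.3, -1.8, 10.0]
gripper_width: 0.716
gripper_force: 20.7
```

Emit:
{"op": "arm_command", "data": {"commands": [0,0,-0.1,0,0,0,1,0,0,0,0,0,0,0.2,0,0,0,0,0,0,0,0,0,0,0,0,0,0,0,0,0,0,0,0,0,0,0,0,0,0,0,0,0,0,0,0,0,0,0,0,0,-2,0,0,0,0,0,0,-3,0,0,0,0,0,0,-4,0,0,0,0,0,0,-4,0,0,0,0,0,0,-2,0,0,0,0]}}

```text
clock: 9.73
tool_pos: [0.4947, 0.1955, 0.256]
eef_rot: [2.901, 1.205, 0.011]
force: [1.0, -0.2, 0.6]
gripper_width: 0.999
gripper_force: 0.0
```

```bash
python3 - <<'E'
from h import *
np.set_printoptions(precision=4,suppress=True)
t,R=tool();print(t,R.as_matrix())
c=r.calibration("wrist"); im=r.get_image("wrist"); cv2.imwrite("pics/w4.png",im[:,:,::-1])
for q,z in(("jar_black",.03),("plate_mid",.03)):
    for d in r.pinpoint(q,"wrist"):
        u,v=d["point"][1]*640,d["point"][0]*400; print(q,u,v,d["score"],w(c,u,v,z))
np.savez("w4.npz",**c)
E
```

```text
[0.4947 0.1955 0.256 ] [[ 0.7057  0.7085  0.0065]
 [ 0.7085 -0.7057  0.0022]
 [ 0.0062  0.003  -1.    ]]
jar_black 324.79999999999995 168.68 0.82 [0.4903 0.1921 0.03  ]
jar_black 419.71200000000005 92.80000000000001 0.81 [0.6126 0.1803 0.03  ]
jar_black 361.59999999999997 298.88 0.67 [0.4071 0.0451 0.03  ]
```

View pics/w4.png

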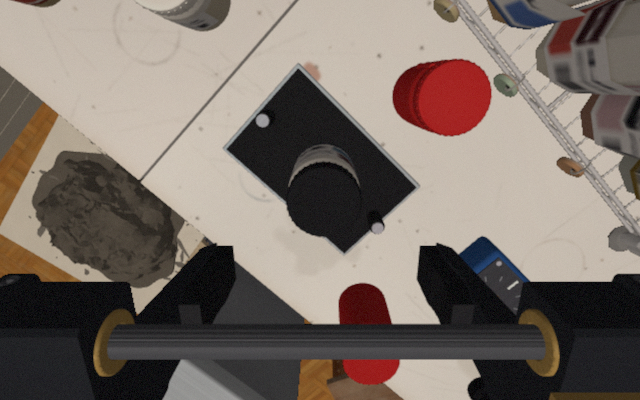

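The jar stands upright on the plate. Its lid is at (324,199) px, between the posts at (263,121) and (377,227).

```bash
python3 - <<'E'
from h import *
np.set_printoptions(precision=4,suppress=True)
c=np.load("w4.npz")
a,b=w(c,263,121,.064),w(c,377,227,.064);print("posts",a,b,(a+b)/2)
print("lid",w(c,324.5,200,.135))
E
```

```text
posts [0.4877 0.2706 0.064 ] [0.4908 0.1168 0.064 ] [0.4893 0.1937 0.064 ]
lid [0.4907 0.1928 0.135 ]
```

Emit:
{"op": "arm_command", "data": {"commands": [-3.25,2.02,0,0,0,0,0,-3.25,2.02,0,0,0,0,0,-3.25,2.02,0,0,0,0,0,-3.25,2.02,0,0,0,0,0,-3.25,2.02,0,0,0,0,0,-3.25,2.02,0,0,0,0,0,-3.25,2.02,0,0,0,0,0,-3.25,2.02,0,0,0,0,0,-3.25,2.02,0,0,0,0,0,-3.25,2.02,0,0,0,0,0,-3.25,2.02,0,0,0,0,0,0,0,2,0,0,0.83,0]}}

```text
clock: 10.88
tool_pos: [0.3975, -0.2217, 0.2321]
eef_rot: [2.948, 1.068, 0.001]
force: [1.3, -0.8, 0.4]
gripper_width: 1.002
gripper_force: 0.0
```

Emit:
{"op": "arm_command", "data": {"commands": [0,0,2,0,0,0.83,0,0,0,2,0,0,0.83,0,0,0,0,0,0,0,0,0,0,0,0,0,0,0]}}

```text
clock: 11.22
tool_pos: [0.3958, -0.2142, 0.1878]
eef_rot: [-3.028, -0.82, 0.007]
force: [0.5, 0.3, 1.0]
gripper_width: 1.001
gripper_force: 0.0
```

```bash
python3 - <<'E'
from h import *
np.set_printoptions(precision=4,suppress=True)
t,R=tool();print(t,R.as_matrix(),r.state()["joints"])
c=r.calibration("wrist"); im=r.get_image("wrist"); cv2.imwrite("pics/w5.png",im[:,:,::-1])
for q,z in(("knob",0),("knob_pointer",.02)):
    for d in r.pinpoint(q,"wrist"):
        u,v=d["point"][1]*640,d["point"][0]*400; X=w(c,u,v,z);print(q,u,v,d["score"],X,R.inv().apply(X-t))
np.savez("w5.npz",**c)
a=cv2.imread("pics/w5.png")[80:240,210:430];cv2.imwrite("pics/w5c.png",cv2.resize(a,(770,560),interpolation=3))
E
```

```text
[ 0.3958 -0.2142  0.1878] [[ 0.8634  0.5045 -0.0056]
 [ 0.5045 -0.8634  0.0035]
 [-0.0031 -0.0058 -1.    ]] [-0.5513 -0.114   2.1325  0.      1.1297  0.4907]
knob 332.03200000000004 150.2 0.59 [ 0.4153 -0.2078  0.    ] [0.0206 0.0054 0.1877]
knob_pointer 331.584 133.0 0.86 [ 0.4314 -0.1976  0.02  ] [0.0396 0.0046 0.1677]
```

View pics/w5c.png

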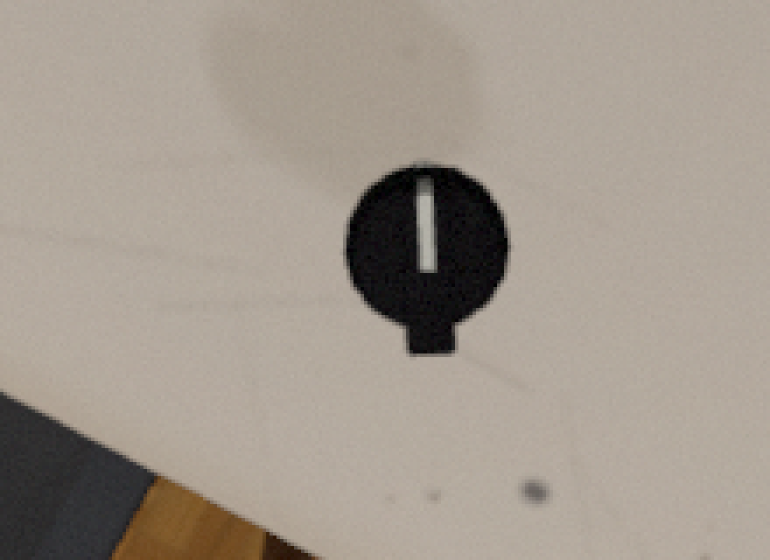

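The knob is at about (332,150) px with its pointer line nearly straight up, so the tool is within a few degrees of the bar.

```bash
python3 - <<'E'
from h import *
np.set_printoptions(precision=4,suppress=True)
c=np.load("w5.npz");t=np.array([.3958,-.2142,.1878]);R=Ro.from_matrix([[.8634,.5045,-.0056],[.5045,-.8634,.0035],[-.0031,-.0058,-1]])
f=lambda u,v,z:(w(c,210+u/3.5,80+v/3.5,z),R.inv().apply(w(c,210+u/3.5,80+v/3.5,z)-t))
a=f(425,178,.038);b=f(429,270,.038);e=f(431,352,.038)
print(a,b,e,np.degrees(np.arctan2(*(a[0]-e[0])[1::-1])),np.degrees(np.arctan2(*(a[0]-b[0])[1::-1])))
print("mid",f(428,265,.038), "skirt",f(427,245,.008))
E
```

```text
(array([ 0.4351, -0.1951,  0.038 ]), array([0.044 , 0.0042, 0.1496])) (array([ 0.4168, -0.207 ,  0.038 ]), array([0.0223, 0.0053, 0.1497])) (array([ 0.3996, -0.2178,  0.038 ]), array([0.0019, 0.0059, 0.1498])) 32.59619828752007 33.11419838694497
mid (array([ 0.4178, -0.2062,  0.038 ]), array([0.0235, 0.005 , 0.1497])) skirt (array([ 0.4168, -0.2068,  0.008 ]), array([0.0224, 0.0053, 0.1797]))
```

Emit:
{"op": "arm_command", "data": {"commands": [2.27,0.52,0,0,0,-0.4,0,0,0,3,0,0,0,0,0,0,4,0,0,0,0,0,0,4,0,0,0,0,0,0,2.5,0,0,0,0.4,0,0,0,0,0,0,0.5,0,0,0,0,0,0,0.5]}}

```text
clock: 11.95
tool_pos: [0.42, -0.208, 0.0556]
eef_rot: [-3.014, -0.883, 0.002]
force: [0.5, 0.4, -1.0]
gripper_width: 0.803
gripper_force: 0.0
```

```bash
python3 - <<'E'
from h import *
np.set_printoptions(precision=4,suppress=True)
t,R=tool();print(t,R.as_matrix(),r.state()["gripper_width"])
print(R.inv().apply(np.array([.4177,-.2064,.0325])-t), np.degrees(np.arctan2(*R.as_matrix()[1::-1,0])))
E
```

```text
[ 0.42   -0.208   0.0556] [[ 0.842   0.5395 -0.0016]
 [ 0.5395 -0.842   0.0009]
 [-0.0009 -0.0017 -1.    ]] 0.8029245752564161
[-0.0011 -0.0025  0.0231] 32.64986983982719
```

Emit:
{"op": "arm_command", "data": {"commands": [-0.1,-0.2,1,0,0,0,0.5,0,0,1,0,0,0,0.5,0,0,0.3,0,0,0,0.5,0,0,0,0,0,0,0.5,0,0,0,0,0,0,0.7,0,0,0,0,0,0,0.85,0,0,0,0,0,0,1,0,0,0,0,0,0,1,0,0,0,0,0,0,1,0,0,0,0,0,0,1], "grip_force": 45}}

```text
clock: 12.78
tool_pos: [0.4184, -0.2074, 0.033]
eef_rot: [3.015, 0.881, 0.0]
force: [0.7, 0.6, 2.2]
gripper_width: 0.131
gripper_force: 45.0
```

Emit:
{"op": "arm_command", "data": {"commands": [0,0,-2,0,0,0,1,0,0,-4,0,0,0.91,1,0,0,-4,0,0,0.91,1,0,0,-2,0,0,0.91,1,0,0,0,0,0,0.91,1,0,0,0,0,0,0.91,1,0,0,0,0,0,0.89,1,1,-3.6,0,0,0,0,1,1,-3.6,0,0,0,0,1,1,-3.6,0,0,0,0,1,1,-3.6,0,0,0,0,1,0.2,-1,0,0,0,0,1]}}

```text
clock: 13.78
tool_pos: [0.4611, -0.0496, 0.1528]
eef_rot: [-3.14, -0.002, -0.001]
force: [1.0, 0.2, -0.5]
gripper_width: 0.137
gripper_force: 45.0
```

Emit:
{"op": "arm_command", "data": {"commands": [0,0,0,0,0,0,1,0,0,0,0,0,0,1]}}

```text
clock: 13.95
tool_pos: [0.4602, -0.0531, 0.1525]
eef_rot: [3.141, 0.002, -0.001]
force: [-0.9, 0.1, 0.4]
gripper_width: 0.13
gripper_force: 45.0
```

```bash
python3 - <<'E'
from h import *
np.set_printoptions(precision=4,suppress=True)
t,R=tool();print(t,R.as_matrix(),r.state()["gripper_width"])
c=r.calibration("wrist"); im=r.get_image("wrist"); cv2.imwrite("pics/w6.png",im[:,:,::-1])
for q,z in(("shaft_tip",.074),("control_box",0),("knob",t[2]-.033),("knob_pointer",t[2]-.013)):
    for d in r.pinpoint(q,"wrist"):
        u,v=d["point"][1]*640,d["point"][0]*400; X=w(c,u,v,z);print(q,u,v,d["score"],X,R.inv().apply(X-t))
np.savez("w6.npz",**c)
E
```

```text
[ 0.4602 -0.0531  0.1525] [[ 1.      0.0012 -0.0005]
 [ 0.0012 -1.     -0.0006]
 [-0.0005  0.0006 -1.    ]] 0.13025414925332593
shaft_tip 323.58400000000006 127.71999999999998 0.8 [ 0.5158 -0.0513  0.074 ] [ 0.0556 -0.0018  0.0785]
shaft_tip 328.384 234.08 0.2 [ 0.4452 -0.0544  0.074 ] [-0.015   0.0012  0.0786]
control_box 322.688 115.52 0.63 [ 0.5158 -0.0501  0.    ] [ 0.0557 -0.0031  0.1525]
knob 326.528 248.8 0.95 [ 0.4579 -0.0531  0.1195] [-0.0023 -0.0001  0.033 ]
knob_pointer 325.888 231.68 0.98 [ 0.4771 -0.0527  0.1395] [ 0.0168 -0.0004  0.013 ]
```

View pics/w6.png

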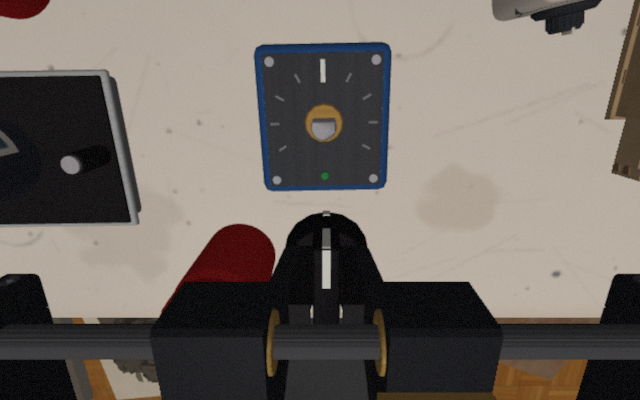

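The knob is held straight, pointer up at (326,232) px. The shaft is at (323,130) with its flat and mark facing up (+x). The angles match. I lower the knob to the tip's height beside the shaft to measure the relative offset.

Emit:
{"op": "arm_command", "data": {"commands": [0,-0.1,2,0,0,0,1,0,0,1.5,0,0,0,1,0,0,1,0,0,0,1,0,0,0,0,0,0,1,0,0,0,0,0,0,1,0,0,0,0,0,0,1]}}

```text
clock: 14.7
tool_pos: [0.4609, -0.0527, 0.1083]
eef_rot: [3.141, -0.003, 0.001]
force: [1.1, 0.7, 0.4]
gripper_width: 0.135
gripper_force: 45.0
```

```bash
python3 - <<'E'
from h import *
np.set_printoptions(precision=4,suppress=True)
for i in range(4):
    t,R=tool(); c=r.calibration("wrist"); im=r.get_image("wrist")
    L={}
    for q,z in(("shaft_tip",.074),("knob",t[2]-.033),("knob_pointer",t[2]-.013)):
        d=r.pinpoint(q,"wrist")
        if d:
            u,v=d[0]["point"][1]*640,d[0]["point"][0]*400; L[q]=R.inv().apply(w(c,u,v,z)-t);print(q,round(u,1),round(v,1),d[0]["score"],L[q])
    print(t,L["shaft_tip"]-L["knob"])
cv2.imwrite("pics/w7.png",im[:,:,::-1]);np.savez("w7.npz",**c)
a=cv2.imread("pics/w7.png")
print(a[:,:,1][95:150:3,int(u)-30:int(u)+32:4])
cv2.imwrite("pics/w7c.png",cv2.resize(a[70:270,240:410],(680,600)[:2] if 0 else (510,600),interpolation=3))
E
```

```text
shaft_tip 326.0 142.1 0.92 [ 0.0545 -0.0004  0.0343]
knob 328.0 249.7 0.8 [-0.0029  0.0007  0.033 ]
knob_pointer 324.8 232.0 0.8 [ 0.0167 -0.0009  0.013 ]
[ 0.4609 -0.0527  0.1083] [ 0.0574 -0.0011  0.0013]
shaft_tip 325.9 141.7 0.62 [ 0.0546 -0.0004  0.0347]
knob 328.2 248.8 0.89 [-0.0024  0.0008  0.033 ]
knob_pointer 327.5 230.3 0.85 [0.0175 0.0003 0.013 ]
[ 0.4612 -0.0524  0.1086] [ 0.057  -0.0012  0.0017]
shaft_tip 324.7 141.2 0.83 [ 0.055  -0.001   0.0341]
knob 324.0 253.3 0.68 [-0.005  -0.0014  0.033 ]
knob_pointer 326.4 230.0 0.93 [ 0.0177 -0.0002  0.013 ]
[ 0.4606 -0.0523  0.108 ] [0.06   0.0004 0.0011]
shaft_tip 327.1 142.4 0.88 [0.0545 0.0002 0.0337]
knob 327.4 249.9 0.8 [-0.003   0.0004  0.033 ]
knob_pointer 325.3 229.6 0.9 [ 0.0179 -0.0007  0.013 ]
[ 0.4604 -0.0523  0.1077] [ 0.0575 -0.0002  0.0007]
[[ 53  51  53  49  48  48  55  53  48  55  51  51  50  54  54  55]
 [ 52  54  53  51  52  48  54  47  53  54  54  46  51  51  58  49]
 [ 53  50  52  49  49  48  54  50  50  53  52  53  48  49  53  55]
 [ 49  56  56  51  50  49  51  50  54  53  53  51  50  49  54  54]
 [ 53  51
[... 296 characters left out ...]
 106 106 107  66  54  54  51]
 [ 52  46  58 115 111 115 111 111 110 111 113 112  96  49  56  50]
 [ 50  51  71 114 113 114 113 115 115 117 113 115 114  53  54  53]
 [ 46  50  84 115  82  64  64  64  69  65  68 106 112  66  51  55]
 [ 54  51  99 110  68  68  68  68  67  64  70  90 111  76  55  53]
 [ 49  45 101 113 112 118 110 111 107 105 108  78 111  68  56  56]
 [ 47  54  90 117 141 142 138 133 132 123 117  77 113  68  55  52]
 [ 53  55  80 113 142 138 138 137 139 135 125  77 112  60  57  56]
 [ 57  52  59 113 142 141 140 143 141 137 130  80 103  54  57  54]
 [ 48  55  55  90 123 144 143 142 142 137 133  95  68  56  54  56]
 [ 49  54  52  56 105 141 144 143 140 134 101 100  54  53  54  55]]
```

View pics/w7c.png

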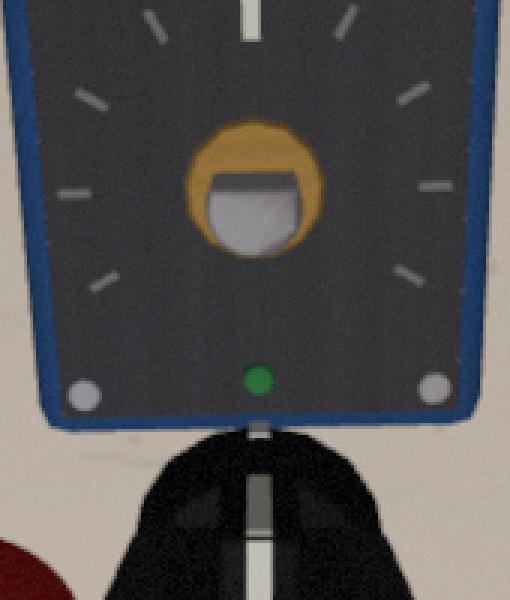

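The shaft tip is at about (324.7,141) px and the pointer line at column 326.3. The lateral offset is under 1 mm.

```bash
python3 - <<'E'
from h import *
np.set_printoptions(precision=4,suppress=True)
c=np.load("w7.npz");t,R=tool()
f=lambda u,v,z:R.inv().apply(w(c,240+u/3,70+v/3,z)-t)
print("skirt front",f(259,429,t[2]-.017),f(259,429,t[2]-.033),"tip near edge",f(253,257,.074),f(253,257,.0715),"flat edge",f(254,191,.074),"bar top end",f(259,538,t[2]+.005),f(259,475,t[2]+.005))
E
```

```text
skirt front [ 0.0245 -0.0002  0.017 ] [ 0.0182 -0.0002  0.033 ] tip near edge [ 0.048  -0.0012  0.0337] [ 0.0475 -0.0012  0.0362] flat edge [ 0.0587 -0.001   0.0337] bar top end [ 0.0172 -0.0002 -0.005 ] [ 0.0266 -0.0002 -0.005 ]
```

Emit:
{"op": "arm_command", "data": {"commands": [0,0,-1,0,0,0,1,1.8,-0.05,0,0,0,0,1,2,0,0,0,0,0,1,1.5,0,0,0,0,0,1,0.4,0,0,0,0,0,1,0,0,0,0,0,0,1,0,0,0,0,0,0,1,0,0,0,0,0,0,1]}}

```text
clock: 16.17
tool_pos: [0.5163, -0.0518, 0.1175]
eef_rot: [-3.141, 0.002, 0.002]
force: [-0.1, -0.5, -0.7]
gripper_width: 0.134
gripper_force: 45.0
```

Emit:
{"op": "arm_command", "data": {"commands": [0.15,-0.03,0.3,0,0,0,1,0,0,0.4,0,0,0,1,0,0,0.3,0,0,0,1,0,0,0.3,0,0,0,1,0,0,0,0,0,0,1,0,0,0,0,0,0,1]}}

```text
clock: 16.67
tool_pos: [0.5185, -0.0515, 0.1042]
eef_rot: [-3.141, 0.002, 0.002]
force: [-0.3, 0.3, -0.6]
gripper_width: 0.132
gripper_force: 45.0
```

```bash
python3 - <<'E'
from h import *
np.set_printoptions(precision=4,suppress=True)
s=r.state();print(s["tool_pos"],s["force"],s["torque"])
E
```

```text
[ 0.5185 -0.0515  0.1042] [-0.3342  0.2576 -0.6143] [0.0639 0.013  0.0328]
```

Emit:
{"op": "arm_command", "data": {"commands": [0,0,0.2,0,0,0,1,0,0,0.2,0,0,0,1,0,0,0,0,0,0,1,0,0,0,0,0,0,1]}}

```text
clock: 17.0
tool_pos: [0.5188, -0.0515, 0.1006]
eef_rot: [-3.142, 0.002, 0.0]
force: [0.3, -0.1, -0.1]
gripper_width: 0.129
gripper_force: 45.0
```

Emit:
{"op": "arm_command", "data": {"commands": [0,0,0.2,0,0,0,1,0,0,0.2,0,0,0,1,0,0,0,0,0,0,1,0,0,0,0,0,0,1]}}

```text
clock: 17.33
tool_pos: [0.5187, -0.0515, 0.0965]
eef_rot: [-3.141, 0.002, 0.001]
force: [-0.5, 0.2, 0.2]
gripper_width: 0.13
gripper_force: 45.0
```

Emit:
{"op": "arm_command", "data": {"commands": [0,0,0.2,0,0,0,1,0,0,0.2,0,0,0,1,0,0,0,0,0,0,1,0,0,0,0,0,0,1]}}

```text
clock: 17.67
tool_pos: [0.5192, -0.0516, 0.0931]
eef_rot: [3.142, -0.002, 0.001]
force: [-0.3, 0.4, 2.1]
gripper_width: 0.132
gripper_force: 45.0
```

Emit:
{"op": "arm_command", "data": {"commands": [0,0,0.2,0,0,0,1,0,0,0.1,0,0,0,1,0,0,0,0,0,0,1,0,0,0,0,0,0,1]}}

```text
clock: 18.0
tool_pos: [0.5193, -0.0516, 0.0902]
eef_rot: [3.141, -0.002, 0.001]
force: [-1.1, -0.0, 5.7]
gripper_width: 0.132
gripper_force: 45.0
```

Emit:
{"op": "arm_command", "data": {"commands": [0,0,0.15,0,0,0,1,0,0,0.1,0,0,0,1,0,0,0,0,0,0,1,0,0,0,0,0,0,1]}}

```text
clock: 18.33
tool_pos: [0.5194, -0.0516, 0.0884]
eef_rot: [3.141, -0.002, 0.001]
force: [-2.6, 0.3, 9.5]
gripper_width: 0.134
gripper_force: 45.0
```

Emit:
{"op": "arm_command", "data": {"commands": [0,0,0.1,0,0,0,1,0,0,0,0,0,0,1,0,0,0,0,0,0,1]}}

```text
clock: 18.58
tool_pos: [0.5195, -0.0516, 0.0883]
eef_rot: [3.141, -0.002, 0.001]
force: [-4.3, 0.4, 15.8]
gripper_width: 0.134
gripper_force: 45.0
```

The force is climbing with no more travel, so the shaft is at its stop. I check the jar and hand in.

```bash
python3 - <<'E'
from h import *
np.set_printoptions(precision=4,suppress=True)
r.get_image("top");c=r.calibration("top")
for d in r.pinpoint("jar_black","top"):print(d["score"],w(c,d["point"][1]*640,d["point"][0]*400,.03))
s=r.state();print(s["tool_pos"],s["force"],s["gripper_width"])
print(r.hand_in())
E
```

```text
0.69 [0.4928 0.1888 0.03  ]
0.57 [0.6106 0.1589 0.03  ]
0.55 [ 0.5968 -0.2015  0.03  ]
0.38 [0.3857 0.0235 0.03  ]
[ 0.5195 -0.0516  0.0883] [-5.8421  1.2729 15.4285] 0.1273787092999851
the job is handed in; nothing more can be done
None
```

I handed the job in at about 19 s: the black-lidded jar stands upright and released within about 2 mm of the midpoint between the posts, and the arm still holds the knob on the D-shaft, pressed to its stop at about 15 N; no verdict was returned.

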